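Dust out the mug, then open the safety-capped bottle

TASK

Make things ready for measuring plant feed into the enamel mug: take the round brush out of its pine stand, dip its head well into the mug to dust it out, and hang the brush back in the stand and let go of it. Then press down the push-and-turn safety cap of the squat green bottle, twist it counterclockwise while pressing until it is free, lift it off, and finish while still holding it in the gripper, level and right side up, about 6 cm straight above the bottle's neck. Leave the mug standing where it is and do not disturb the other things on the board.

Things in the scene. Friction and masses are not known exactly. Their poses are not given: they have to be found in the camera images.
- bottle: Squat bottle of green glass, 72 mm across, fixed fast in a square pine block 90 x 90 x 25 mm. Origin at the underside of the block on the bottle's axis, z up. The glass shoulder ends 102 mm up, below the cap; the neck (27 mm across) rises to 138 mm. Two bayonet lugs (to 19 mm from the axis) lie at +x and -x of this frame.
- bottle_mouth (a point): Centre of the top of the bottle's neck, 138 mm above the board.
- seal (a joint): Spring-loaded seal in the bottle's neck, under the cap: 0 with the cap locked, grows in m as the cap is pressed down (about -0.002 with the cap off). The spring pushes the cap up with 4 N at 0, plus 1 N per mm. Cap bottoms at 0.007.
- cap: White plastic push-and-turn cap locked on the squat bottle: sixteen-sided drum 48 mm across flats, 34 mm high, 35 g, open below. Origin at the centre of its lower rim (115 mm above the board when locked), z up; flats face its x axis and every 22.5 degrees round. Locked with its x along the bottle's x. A firm two-finger grip (about 60 N) on its sides holds well enough to press and twist it.
- cap_top (a point): Centre of the cap's top, 34 mm above its origin. Pressed down more than 4 mm (5 to 6 is good, 9 to 10 N) and kept down, the cap turns counterclockwise seen from above (never clockwise); after 45 to 120 degrees (70 is good) it lifts straight off. Unpressed it neither turns nor lifts.
- mug: White enamel mug, loose, 85 mm high, mouth 84 mm across outside with 4 mm walls, handle towards its +y. Origin at the centre of its underside.
- mug_rim (a point): Centre of the mug's mouth, at rim height, 85 mm above the board.
- stand: Pine brush stand, fixed, 90 x 90 mm, 95 mm high: a 10 mm top plate with a round hole of 29 mm in its middle, on two side boards. Origin at the centre of its underside.
- stand_hole (a point): Centre of the stand's hole at the upper face of the plate, 95 mm above the board.
- brush: Round brush, 60 g, hanging upright in the stand's hole by its collar (40 mm across, 5 mm thick). Origin on its axis at the collar's underside (level with the plate's upper face when hung), z up. Above: round wooden handle 16 mm across, to 64 mm above the origin, gripped from above. Below: ferrule 18 mm across and stiff dark head 22 mm across, down to 75 mm below the origin.
- brush_tip (a point): Lower end of the brush's head, 75 mm below the brush's origin.
- remote: Bystander: black remote control lying flat, 150 x 40 x 18 mm, long along its x. Origin under its centre.
- carton: Bystander: small cardboard carton, 90 x 50 x 22 mm. Origin under its centre.
- slim_bottle: Bystander: tall slim green bottle, 56 mm across, 180 mm high. Origin under its centre.
- tripod: Bystander: steel phone tripod with rubber feet, 170 mm high, feet on a 55 mm radius. Origin under its centre.

How it is judged:
On the way, in this order (a step that is already met when the one before it is completed fails the run):
1. the held brush's head is dipped into the mug, its tip at least 20 mm below the rim (z of brush_tip in the frame of mug_rim below -0.02 m and horizontal distance between brush_tip and mug_rim below 0.038 m and contact force between brush and the fingers above 0.5 N), for 0.1 s.
2. the brush hangs in its stand again and is let go (horizontal distance between brush and stand_hole below 0.008 m and z of brush in the frame of stand_hole below 0.005 m and angle between brush's own z axis and vertical below 0.12 rad and contact force between brush and the fingers below 0.1 N), for 0.2 s.
3. the cap, held in the fingers, is pressed down at least 3 mm against its spring (value of joint seal above 0.003 m and contact force between cap and the fingers above 1 N), for 0.1 s.
4. the cap is turned by more than 35 degrees while still down on the neck (angle between the x axis of cap and the x axis of bottle, either way round above 0.6 rad and z of cap in the frame of bottle_mouth below -0.012 m and contact force between cap and the fingers above 1 N), for 0.05 s.
At the end, for the whole second after the job is handed in: Cap held still and level in the fingers, its lower rim 30 to 100 mm above the neck and within 30 mm of its axis, off the bottle; brush let go, hanging upright in the stand (collar within 5 mm of the plate, 8 mm of centre); mug upright within 30 mm of its start (all of step 2 and z of cap in the frame of bottle_mouth between 0.03 and 0.1 m and horizontal distance between cap and bottle_mouth below 0.03 m and angle between cap's own z axis and vertical below 0.25 rad and contact force between cap and the fingers above 1 N and contact force between cap and bottle below 0.1 N and linear speed of each of cap, mug below 0.02 m/s and angle between mug's own z axis and vertical below 0.1 rad and distance of mug from where it was at the start of the episode below 0.03 m); the arm keeps its last pose, push and grip.
It fails at once if the mug is pushed more than 30 mm or tipped (distance of mug from where it was at the start of the episode above 0.03 m or angle between mug's own z axis and vertical above 0.3 rad).
It fails at once if a bystander (remote, carton, slim_bottle, tripod) is moved more than 30 mm (distance of any of remote, carton, slim_bottle, tripod from where it was at the start of the episode above 0.03 m).
It also fails if it takes over 72 s, if anything falls off the work surface, if the arm or the gripper's body presses on something with over 40 N, if the wrist force passes 120 N, or if a joint passes its speed limit or range.

ROBOT

A 6-joint arm with a two-finger parallel gripper is mounted at the origin on the work surface. World frame = base frame: x ahead of the robot, y to its left, z up, the work surface at z = 0. Lengths are in m, angles in rad, forces in N, time in s.
With the tool pointing down it reaches from about 0.275 to 0.975 m from the base axis. Payload 8.4 kg.
Tool frame: the origin (TCP) lies midway between the tips of the shut fingers; the grasp point (between the pads) lies 19 mm behind it (robot.grip_depth is the distance from the TCP to the grasp point, in m); z points along the fingers, y is the direction in which the jaws open and shut (so a half turn about z gives the same grasp; the last joint's range is limited). The gripper opens to 92 mm and grips with 3 to 60 N. Pads are 20 mm wide; open, the fingers measure 128 mm over their backs; the gripper's body (75 mm by 189 mm) begins 69 mm behind the grasp point.
Start: joints at [1.202, 0.353, 1.633, -0, 1.155, -0.002], TCP at [0.224, 0.583, 0.215] pointing down, gripper open.
Joint ranges: [-2.63, 2.63], [-0.92, 2.1], [0.06, 2.66], [-1.3, 4.44], [0, 2.69], [-3.02, 3.02]. Speed limits (rad/s): [2.22, 2.22, 2.79, 3.14, 3.14, 3.14].

INTERFACE

Orientations are given as a rotation vector (axis times angle).
In Python, from cell import robot, planner, monitor, imaging gives the robot as it stands. The module is installed in compiled form; this text tells all that it offers. Calls block until the motion is done:
- robot.movep(position, orientation): joint-space move of the TCP to a pose.
- robot.move_straight(position, rot=None, vel=0.15, guard=None): straight line of the TCP; rot=None keeps the orientation; vel is the mean speed in m/s. With guard (N) it stops when the force on the tool has changed by that much, and returns True; else False.
- robot.goto_joints(angles): joint-space move.
- robot.move_gripper(opening, newtons=None): finger opening in m; newtons is the grip in N (None keeps the last); returns when the fingers have stopped.
- robot.hold(seconds).
- planner.inverse_kinematics(position, orientation): joint angles nearest the present ones, or None.
- monitor.state(): the state.
- imaging.snapshot(name): name is "side" or "top" or "wrist"; returns a dict with "img" (420x560x3 uint8, red, green, blue), "camera_matrix" (3x3 intrinsics, pixels), "extrinsics" (4x4, takes a point from camera to world coordinates). Camera axes: x right, y down, z forward; pixel columns grow to the right and rows downward; lengths in m; the calibration is good to about 2 mm. A picture is of the moment at which its call begins. There is no depth.
A pose or a line that the arm cannot do raises robot.PlanningError and nothing moves.
- robot.finish_job(): hands the job in, once; it reports no verdict.
The state is a dict: "time_s": time; "joint_pos": joint angles; "dq": joint speeds; "effort": joint torques, N m; "eef_pos": TCP position; "orientation": TCP orientation; "force": force on the tool from outside, world axes, zero at the start; "wrist_torque": the same for the moment, N m; "width": finger opening in m.
Only numpy, scipy, OpenCV 4.12 (cv2) and the standard library are available. Lean on these libraries where they do the work, as an engineer would, in place of code of your own. Each camera call takes 0.05 s, during which the arm holds its last target.

## Working session

There is one attempt and no reset: what is moved stays moved. The work goes in short steps, each a Python script; the robot and the scene stay as the last script left them, time stands still between calls to the robot, and variables do not carry over. Pictures are saved under pics/ and viewed, and the job is handed in when it is done.

```bash
mkdir -p pics; ls
python3 - <<'E'
from cell import robot, planner, monitor, imaging
import cv2, numpy as np
np.set_printoptions(precision=4,suppress=True)
for n in ["side","top","wrist"]:
    s=imaging.snapshot(n)
    cv2.imwrite(f"pics/{n}0.png",s["img"][:,:,::-1])
    np.savez(f"pics/{n}0.npz",**s)
    print(n,s["camera_matrix"],s["extrinsics"])
st=monitor.state(); print(st)
E
```

```text
pics
side [[402.6952   0.     287.8318]
 [  0.     402.6952 213.9768]
 [  0.       0.       1.    ]] [[-0.9559 -0.1714  0.2385  0.4065]
 [-0.2932  0.6055 -0.7399  0.6477]
 [-0.0176 -0.7772 -0.629   0.6639]
 [ 0.      0.      0.      1.    ]]
top [[489.2532   0.     280.9517]
 [  0.     489.2532 216.2861]
 [  0.       0.       1.    ]] [[ 0.0188 -0.9901  0.1394  0.4823]
 [-0.9998 -0.0195 -0.0036 -0.0048]
 [ 0.0062 -0.1393 -0.9902  1.1319]
 [ 0.      0.      0.      1.    ]]
wrist [[366.8582   0.     279.7404]
 [  0.     366.8582 208.2324]
 [  0.       0.       1.    ]] [[ 0.358   0.9064  0.2241  0.1618]
 [ 0.9337 -0.3473 -0.0869  0.6063]
 [-0.0009  0.2403 -0.9707  0.3827]
 [ 0.      0.      0.      1.    ]]
{'time_s': 0.15, 'joint_pos': array([ 1.2016,  0.3535,  1.634 ,  0.    ,  1.1552, -0.0024]), 'dq': array([-0.0004, -0.0027, -0.0011, -0.001 , -0.0008, -0.0005]), 'effort': array([ -0.0003, -59.4208, -33.4468,   0.0697,   0.0205,  -0.0001]), 'eef_pos': array([0.224 , 0.5831, 0.214 ]), 'orientation': array([-0.573 , -3.0887,  0.0016]), 'force': array([-0.1795, -0.1263,  0.3996]), 'wrist_torque': array([0.0269, 0.0109, 0.0385]), 'width': 0.09162098288571677}
```

View pics/top0.png

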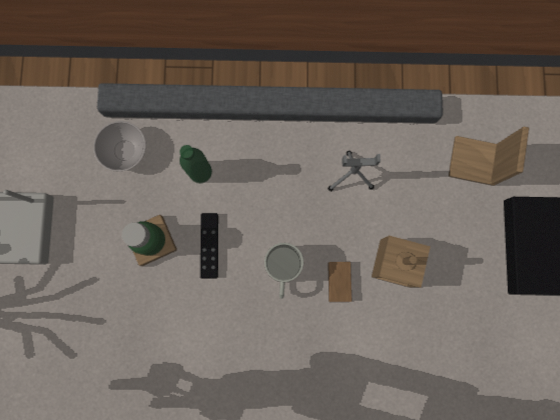

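View pics/side0.png

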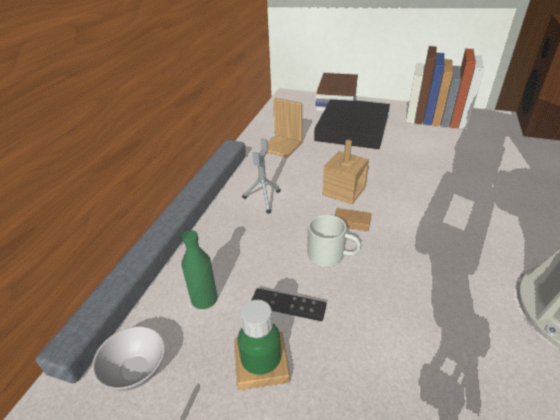

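The top view shows the cap at about (134,234), the mug at (284,263), and the stand with the brush at (403,262). The bystanders sit around them. I'll enlarge these areas next.

Run:
```python
import cv2, numpy as np
t=cv2.imread("pics/top0.png"); s=cv2.imread("pics/side0.png")
def crop(im,x,y,w,h,k):
    c=im[y:y+h,x:x+w]; c=cv2.resize(c,None,fx=k,fy=k,interpolation=cv2.INTER_CUBIC)
    c=np.clip(c*1.5,0,255).astype(np.uint8)
    for i in range(0,w,10): cv2.putText(c,str(x+i) if i%20==0 else "",(i*k,8),0,.3,(0,255,255)); cv2.line(c,(i*k,10),(i*k,14),(0,255,255))
    for i in range(0,h,10): cv2.putText(c,str(y+i),(0,i*k+4),0,.3,(0,255,255))
    return c
a=np.hstack([crop(t,115,205,65,65,6),crop(t,370,225,65,65,6)])
b=crop(t,255,235,60,65,6)
cv2.imwrite("pics/c1.png",a);
c=np.hstack([crop(s,225,295,75,100,5),crop(s,315,135,75,100,5)])
cv2.imwrite("pics/c2.png",c)
cv2.imwrite("pics/c3.png",np.hstack([b,crop(s,300,200,65,65,6)]))
```

```text
(no output)
```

View pics/c1.png

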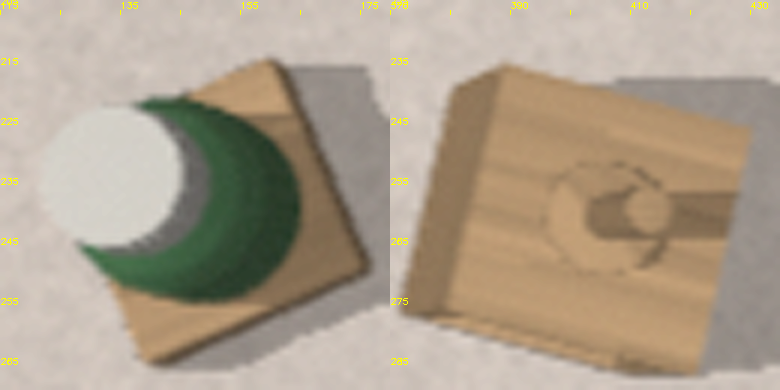

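View pics/c2.png

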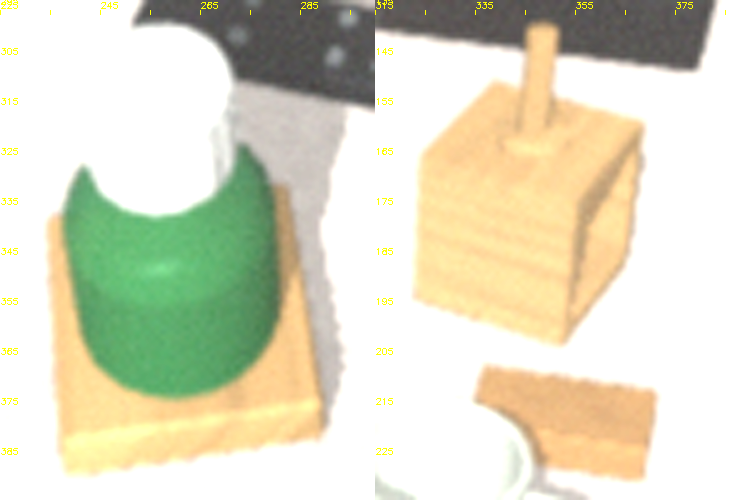

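View pics/c3.png

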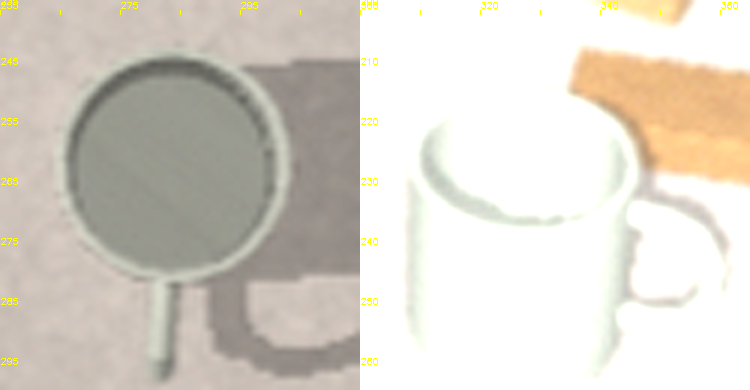

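Pixels read from the top view:
- **Cap:** top centre at (133.4,234.1).
- **Block:** upper corners at (160.4,214.6), (176.2,249.1) and (139.6,265.2).
- **Stand:** plate centre about (404.4,261.2).
- **Brush:** collar at (405.4,260.8), handle top at (412.6,259.6).
- **Mug:** rim centre at (283.8,262.4).

In the side view the handle top is near (347.5,140), the cap top around (255,308) and the mug rim around (327,225).

```bash
cat > h.py <<'E'
import numpy as np, cv2
from scipy.spatial.transform import Rotation as R
np.set_printoptions(precision=4,suppress=True)
def ray(s,px,z):
    K=s["camera_matrix"];E=s["extrinsics"]
    d=E[:3,:3]@np.linalg.solve(K,[px[0],px[1],1]); o=E[:3,3]
    return o+d*(z-o[2])/d[2]
def proj(s,p):
    E=s["extrinsics"]; c=E[:3,:3].T@(np.array(p)-E[:3,3]); c=s["camera_matrix"]@c; return c[:2]/c[2]
def down(a):
    "tool down, tool y (jaw axis) at world angle a"
    y=np.array([np.cos(a),np.sin(a),0]); z=np.array([0,0,-1.]); x=np.cross(y,z)
    return R.from_matrix(np.c_[x,y,z]).as_rotvec()
E
python3 - <<'E'
from h import *
t=np.load("pics/top0.npz"); s=np.load("pics/side0.npz")
print("cap",ray(t,(133.4,234.1),.149))
bc=[ray(t,p,.025) for p in [(160.4,214.6),(176.2,249.1),(139.6,265.2)]]
print("block",(bc[0]+bc[2])/2, [np.linalg.norm(bc[i]-bc[i+1]) for i in (0,1)],[np.degrees(np.arctan2(*(bc[i+1]-bc[i])[1::-1])) for i in (0,1)])
f=lambda u,v:(370+(u+.5)/6-.5,225+(v+.5)/6-.5)
sc=[ray(t,f(*p),.095) for p in [(115,65),(360,127),(305,375),(55,312)]]
print("stand",sum(sc)/4,[np.linalg.norm(sc[i]-sc[(i+1)%4]) for i in range(4)],[np.degrees(np.arctan2(*(sc[(i+1)%4]-sc[i])[1::-1])) for i in range(4)])
print("collar",ray(t,f(215,217),.1),"handle",ray(t,f(258,210),.159))
print("mug",ray(t,(283.75,262.4),.085))
print("side handle",ray(s,(347.6,140),.159), "collar", ray(s,(315+160/5,135+140/5),.1))
print("slim",ray(t,(187,153),.18),"tripod",ray(t,(354,170),.0),"carton",ray(t,(340,282),.022),"remote",ray(t,(209,246),.018))
for p in [(0.48,.2,0.149)]: pass
print("sidecap",ray(s,(255.5,308),.149),"sidemug",ray(s,(327,225.5),.085))
E
```

```text
cap [0.5786 0.2882 0.149 ]
block [0.5787 0.2866 0.025 ] [np.float64(0.08759794825633752), np.float64(0.08886006214573318)] [np.float64(-152.95332045997796), np.float64(115.159899359387)]
stand [ 0.5377 -0.2715  0.095 ] [np.float64(0.08902970634075924), np.float64(0.08996553977276785), np.float64(0.08975994941022207), np.float64(0.09028588746838558)] [np.float64(-103.23751636228494), np.float64(166.2740248216926), np.float64(76.96113695554361), np.float64(-14.187352415127496)]
collar [ 0.5382 -0.2724  0.1   ] handle [ 0.5376 -0.2714  0.159 ]
mug [ 0.5305 -0.0164  0.085 ]
side handle [ 0.5388 -0.2762  0.159 ] collar [ 0.5331 -0.2613  0.1   ]
slim [0.7404 0.1819 0.18  ] tripod [ 0.7559 -0.1799  0.    ] carton [ 0.4919 -0.1445  0.022 ] remote [0.5676 0.1537 0.018 ]
sidecap [0.5816 0.2818 0.149 ] sidemug [ 0.5312 -0.0181  0.085 ]
```

Top-view estimates agree with each other: brush about (0.538,-0.272), mug (0.531,-0.016), cap (0.579,0.287), block yaw about 26°. I'll check IK for the planned poses before moving.

Run:
```python
from h import *
from cell import robot, planner, monitor, imaging
st=monitor.state(); M=R.from_rotvec(st["orientation"]).as_matrix()
print("y axis angle",np.degrees(np.arctan2(M[1,1],M[0,1])))
for nm,p in [("brush",(.538,-.272,.118)),("brushhi",(.538,-.272,.28)),("mug",(.5305,-.0164,.28)),("cap",(.5787,.2875,.117)),("caphi",(.5787,.2875,.25))]:
  for d in ([26.1+22.5*k for k in range(-8,8)] if nm=="cap" else range(-180,180,45)):
    q=planner.inverse_kinematics(np.array(p),down(np.radians(d)))
    print(nm,d,q)
```

```text
y axis angle 68.98213163789592
brush -180 [-0.4706  0.4246  1.7647  0.      0.9523  2.671 ]
brush -135 [-0.4706  0.4246  1.7647 -0.      0.9523  1.8856]
brush -90 [-0.4706  0.4246  1.7647 -0.      0.9523  1.1002]
brush -45 [-0.4706  0.4246  1.7647 -0.      0.9523  0.3148]
brush 0 [-0.4706  0.4246  1.7647 -0.      0.9523 -0.4706]
brush 45 [-0.4706  0.4246  1.7647 -0.      0.9523 -1.256 ]
brush 90 [-0.4706  0.4246  1.7647  0.      0.9523 -2.0414]
brush 135 [-0.4706  0.4246  1.7647 -0.      0.9523 -2.8268]
brushhi -180 [-0.4706  0.2642  1.6088  0.      1.2685  2.671 ]
brushhi -135 [-0.4706  0.2642  1.6088 -0.      1.2685  1.8856]
brushhi -90 [-0.4706  0.2642  1.6088 -0.      1.2685  1.1002]
brushhi -45 [-0.4706  0.2642  1.6088 -0.      1.2685  0.3148]
brushhi 0 [-0.4706  0.2642  1.6088 -0.      1.2685 -0.4706]
brushhi 45 [-0.4706  0.2642  1.6088 -0.      1.2685 -1.256 ]
brushhi 90 [-0.4706  0.2642  1.6088  0.      1.2685 -2.0414]
brushhi 135 [-0.4706  0.2642  1.6088 -0.      1.2685 -2.8268]
mug -180 None
mug -135 [-0.0337  0.146   1.7574 -0.      1.2382  2.3225]
mug -90 [-0.0337  0.146 
[... 1018 characters left out ...]
8  0.4853  1.6662  0.      0.9901 -1.5676]
cap 138.6 [ 0.4588  0.4853  1.6662 -0.      0.9901 -1.9603]
cap 161.1 [ 0.4588  0.4853  1.6662 -0.      0.9901 -2.353 ]
cap 183.6 [ 0.4588  0.4853  1.6662 -0.      0.9901 -2.7457]
caphi -180 [ 0.4588  0.3564  1.5477  0.      1.2375 -2.6828]
caphi -135 [ 0.4588  0.3564  1.5477 -0.      1.2375  2.815 ]
caphi -90 [ 0.4588  0.3564  1.5477 -0.      1.2375  2.0296]
caphi -45 [ 0.4588  0.3564  1.5477 -0.      1.2375  1.2442]
caphi 0 [ 0.4588  0.3564  1.5477 -0.      1.2375  0.4588]
caphi 45 [ 0.4588  0.3564  1.5477 -0.      1.2375 -0.3266]
caphi 90 [ 0.4588  0.3564  1.5477 -0.      1.2375 -1.112 ]
caphi 135 [ 0.4588  0.3564  1.5477  0.      1.2375 -1.8974]
```

Run:
```python
from h import *
from cell import robot, planner, monitor, imaging
robot.movep(np.array([.538,-.272,.27]),down(0))
robot.move_gripper(.05,30)
st=monitor.state(); print(st["time_s"],st["eef_pos"],st["orientation"],st["force"],st["width"])
s=imaging.snapshot("wrist"); np.savez("pics/w1.npz",**s)
im=np.clip(s["img"][:,:,::-1]*1.4,0,255).astype(np.uint8)
for p in [(.538,-.2718,.159),(.538,-.2718,.1)]:
    q=proj(s,p); print(q); cv2.drawMarker(im,tuple(np.round(q).astype(int)),(0,0,255),0,12)
cv2.imwrite("pics/w1.png",im)
```

```text
4.1 [ 0.538 -0.272  0.27 ] [-2.2215 -2.2214 -0.    ] [-0.3848  0.1542 -0.9263] 0.05038605282548037
[279.0188 204.1978]
[279.0692 189.8351]
```

View pics/w1.png

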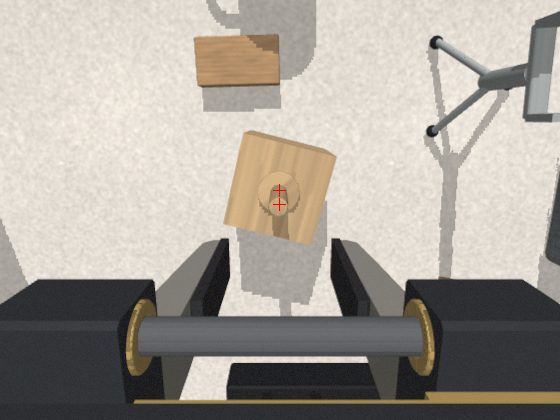

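The wrist view shows the predicted brush markers, at (279,204) and (279,190), centred on the handle top and the collar. I'll grasp the brush.

Run:
```python
from h import *
from cell import robot, planner, monitor, imaging
P=lambda z:np.array([.538,-.272,z])
print(robot.move_straight(P(.118),vel=.12,guard=8))
robot.move_gripper(.0,35)
st=monitor.state(); print(st["time_s"],st["eef_pos"],st["force"],st["width"])
robot.move_straight(P(.235),vel=.1)
st=monitor.state(); print(st["time_s"],st["eef_pos"],st["force"],st["width"])
s=imaging.snapshot("side"); np.savez("pics/s2.npz",**s)
im=s["img"][:,:,::-1].copy()
q=proj(s,(.538,-.272,.235-.098)); print(q); u,v=q.astype(int)
im=im[max(0,v-90):v+60,u-100:u+100]; im=cv2.resize(im,None,fx=3.5,fy=3.5); cv2.imwrite("pics/s2.png",im)
```

```text
False
6.1833 [ 0.5379 -0.272   0.118 ] [-0.0984  0.9072  1.3081] 0.015153391410199888
7.5 [ 0.5376 -0.2718  0.2342] [ 0.3442  0.1284 -0.9837] 0.015460846523625327
[346.9638 148.3783]
```

View pics/s2.png

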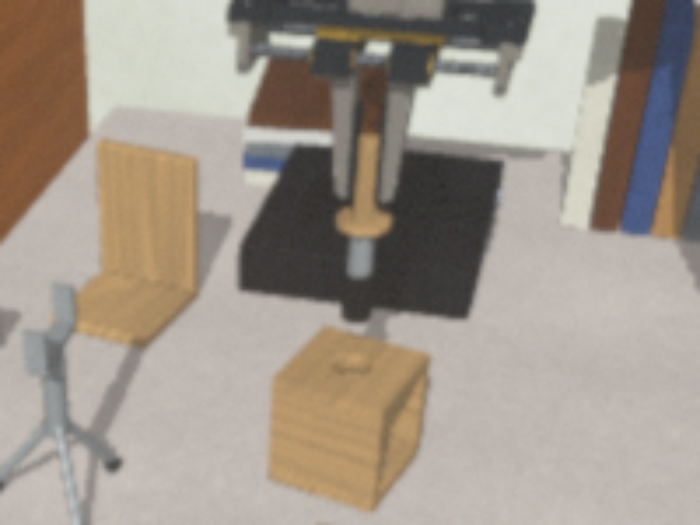

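The side view shows the brush held in the fingers, clear of the stand, tip at crop (357,318). I'll check its tilt against the projected vertical axis.

Run:
```python
from h import *
s=np.load("pics/s2.npz"); 
q0=proj(s,(.538,-.272,.235-.098)).astype(int); x0,y0=q0[0]-100,max(0,q0[1]-90)
for z in (.137,.212,.276): print(z,(proj(s,(.5378,-.272,z))-[x0,y0])*3.5)
```

```text
0.137 [353.6411 316.36  ]
0.212 [361.5904 223.0078]
0.276 [368.9942 136.0601]
```

The predicted axis matches within about 1 px, so the brush is vertical and hasn't slipped. Now the dip into the mug and the return.

Run:
```python
from h import *
from cell import robot, planner, monitor, imaging
M=lambda z:np.array([.5305,-.0164,z])
robot.move_straight(M(.235),vel=.2)
print(robot.move_straight(M(.138),vel=.1,guard=5))
robot.hold(.3)
st=monitor.state(); print(st["time_s"],st["eef_pos"],st["force"],st["width"])
s=imaging.snapshot("side"); 
im=s["img"][:,:,::-1].copy()[100:290,220:420]; cv2.imwrite("pics/s3.png",cv2.resize(im,None,fx=3,fy=3))
robot.move_straight(M(.235),vel=.15)
robot.move_straight(np.array([.538,-.272,.235]),vel=.2)
st=monitor.state(); print(st["time_s"],st["eef_pos"],st["force"],st["width"])
s=imaging.snapshot("side"); np.savez("pics/s4.npz",**s)
im=s["img"][:,:,::-1].copy()[58:208,246:446]; cv2.imwrite("pics/s4.png",cv2.resize(im,None,fx=3.5,fy=3.5))
```

```text
False
10.3917 [ 0.5307 -0.0164  0.1384] [-0.1611 -0.1843 -0.7005] 0.015418201870483136
12.6667 [ 0.538  -0.2711  0.2349] [ 0.3373  0.2792 -0.1445] 0.014806634163855248
```

View pics/s3.png

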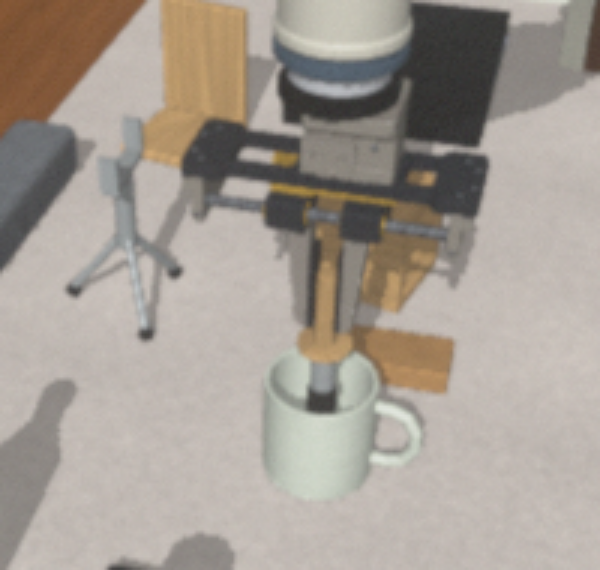

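View pics/s4.png

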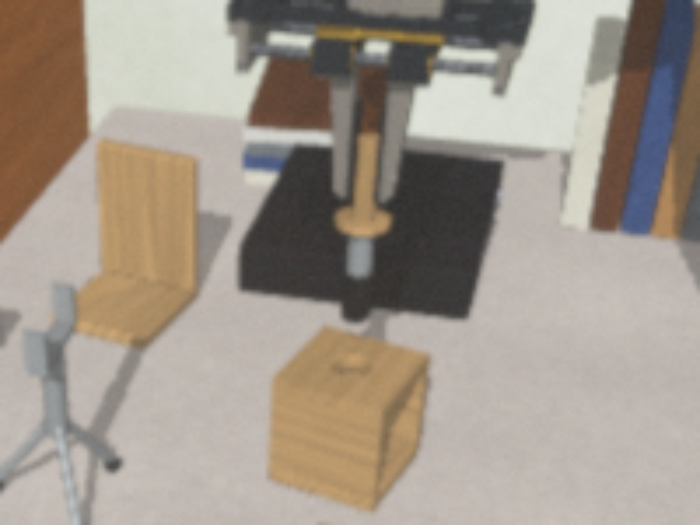

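The first picture shows the head well inside the mug, centred. In the second the brush is back above the hole, in the same place as before at crop (357,318). Insert and release.

Run:
```python
from h import *
from cell import robot, planner, monitor, imaging
P=lambda z:np.array([.538,-.272,z])
robot.hold(.2)
print(robot.move_straight(P(.119),vel=.07,guard=8))
st=monitor.state(); print(st["time_s"],st["eef_pos"],st["force"],st["width"])
if st["eef_pos"][2]<.123:
    robot.move_gripper(.05)
    robot.hold(.3)
    robot.move_straight(P(.25),vel=.15)
st=monitor.state(); print(st["time_s"],st["eef_pos"],st["force"],st["width"])
ims=[]
for n in ("side","wrist"):
    s=imaging.snapshot(n); ims.append(s["img"][:,:,::-1].copy())
a=cv2.resize(ims[0][100:230,290:420],(400,400)); b=cv2.resize(ims[1][90:270,190:370],(400,400))
cv2.imwrite("pics/s5.png",np.hstack([a,b]))
```

```text
False
14.725 [ 0.5383 -0.2721  0.1194] [-0.2854 -0.5502 -1.3219] 0.015511784611709599
16.7167 [ 0.5375 -0.2717  0.249 ] [0.221  1.0738 0.4782] 0.049824334009103015
```

View pics/s5.png

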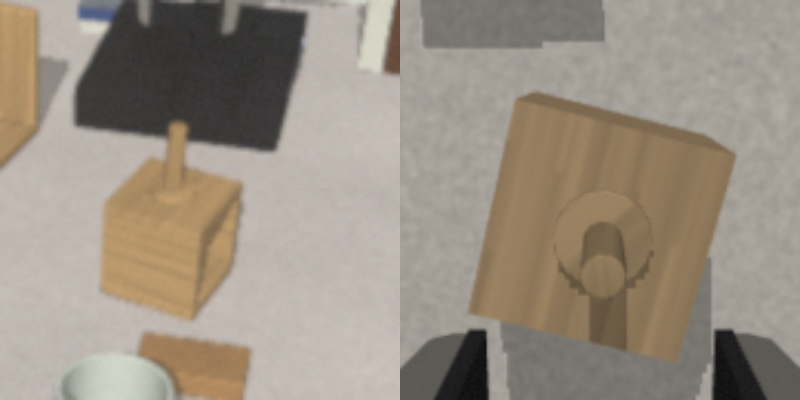

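The brush hangs upright and released, with its collar flat and centred on the plate. Next I'll look at the cap from above.

Run:
```python
from h import *
from cell import robot, planner, monitor, imaging
c=np.array([.5787,.287])
robot.movep(np.array([*c,.27]),down(np.radians(3.6)))
robot.move_gripper(.08,60)
st=monitor.state(); print(st["time_s"],st["eef_pos"],st["force"],st["width"])
s=imaging.snapshot("wrist"); np.savez("pics/w6.npz",**s)
im=s["img"][:,:,::-1].copy()
print(proj(s,(*c,.149)))
u,v=np.round(proj(s,(*c,.149))).astype(int)
x0,y0=u-65,v-75
k=4
im=cv2.resize(im[y0:y0+140,x0:x0+140],None,fx=k,fy=k,interpolation=cv2.INTER_CUBIC); im=np.clip(im*1.1,0,255).astype(np.uint8)
print(x0,y0)
b=np.radians(26.1)
for z,pts in [(.149,[c]+[c+.024/np.cos(np.pi/16)*np.array([np.cos(b+np.pi/8*(i+.5)),np.sin(b+np.pi/8*(i+.5))]) for i in range(16)]),
   (.025,[c+.045*2**.5*np.array([np.cos(b+np.pi/2*(i+.5)),np.sin(b+np.pi/2*(i+.5))]) for i in range(4)])]:
    for p in pts:
        q=(proj(s,(*p,z))-[x0,y0]+.5)*k; cv2.circle(im,tuple(np.round(q).astype(int)),2,(0,0,255),-1)
cv2.imwrite("pics/w6.png",im)
```

```text
19.4417 [0.5787 0.287  0.27  ] [ 0.0396 -0.4429  0.7921] 0.08030715795907994
[279.0895 201.6047]
214 127
```

View pics/w6.png

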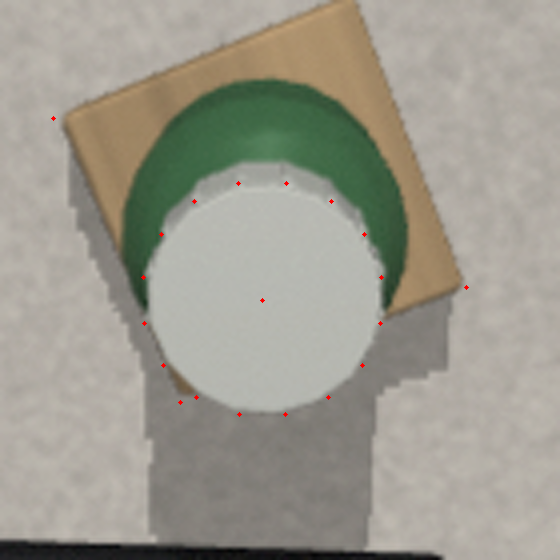

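The overlay fits the cap to about 0.5 mm, with the cap shifted 0.5 mm towards +x. The yaw agrees within 1°, so the jaw direction matches a pair of flats. Grip and press.

Run:
```python
from h import *
from cell import robot, planner, monitor, imaging
P=lambda z:np.array([.5792,.287,z])
def show(t):
    st=monitor.state(); print(t,st["time_s"],st["eef_pos"],st["force"],st["wrist_torque"],st["width"])
print(robot.move_straight(P(.117),vel=.12,guard=8))
show("down")
robot.move_gripper(.03,60); robot.hold(.2)
show("grip")
robot.move_straight(P(.117-.0058),vel=.01)
robot.hold(.3)
show("press")
```

```text
False
down 20.9167 [0.5797 0.2873 0.1178] [ 0.1322 -0.7874 -0.4284] [-0.0952  0.0004  0.0053] 0.08014888524256697
grip 21.7083 [0.579  0.287  0.1171] [-2.576  -0.0399  4.2108] [-0.1707  0.5097 -0.0237] 0.047417344403018286
press 22.7417 [0.579  0.287  0.1119] [-5.4053 -0.9148 10.3181] [-0.2923  0.9322  0.0042] 0.047222675729144646
```

The cap is pressed about 5.5 mm at 10 N. Now I'll twist it counterclockwise.

Run:
```python
from h import *
from cell import robot, planner, monitor, imaging
P=np.array([.5792,.287,.117-.0058])
def show(t):
    st=monitor.state(); M=R.from_rotvec(st["orientation"]).as_matrix()
    print(t,st["time_s"],st["eef_pos"],st["force"],st["wrist_torque"],st["width"],np.degrees(np.arctan2(M[1,1],M[0,1])))
for d in (15,35,55,73):
    robot.movep(P,down(np.radians(3.6+d))); show(d)
robot.hold(.2); show("end")
s=imaging.snapshot("side"); im=s["img"][:,:,::-1].copy()[250:400,180:340]; cv2.imwrite("pics/s7.png",cv2.resize(im,None,fx=3.5,fy=3.5,interpolation=cv2.INTER_CUBIC))
```

```text
15 23.1 [0.5793 0.2872 0.1119] [-3.6255 -0.7421  9.3265] [-0.2411  0.8169 -0.025 ] 0.04732788665641516 18.641732363727396
35 23.525 [0.5795 0.2873 0.112 ] [-2.8142 -0.5968  8.8263] [-0.1869  0.6893  0.0202] 0.047391555890419906 38.63377263334157
55 23.95 [0.5796 0.2873 0.112 ] [-2.7721 -0.5289  8.6221] [-0.1109  0.6076  0.0863] 0.04719166195159613 58.63621179940945
73 24.35 [0.5796 0.2873 0.112 ] [-3.4651 -0.1522  7.9924] [-0.1179  0.6907  0.0822] 0.04727136359264767 76.63712553908671
end 24.55 [0.5795 0.2873 0.112 ] [-3.5043 -0.4372  9.0608] [-0.1107  0.6095  0.0706] 0.047728924500863704 76.60994834997678
```

View pics/s7.png

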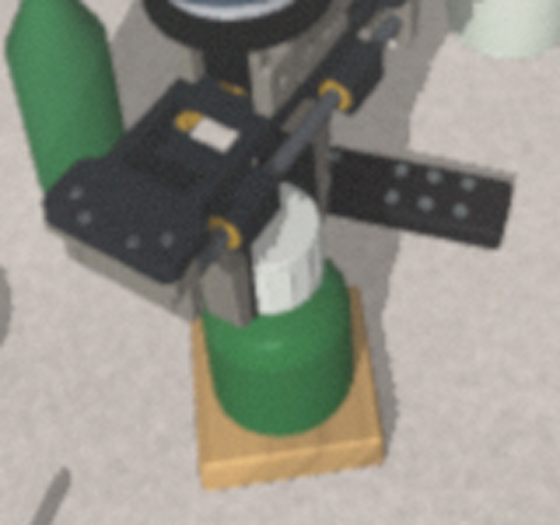

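The gripper turned 73° under 9 N. The width stayed constant, so the fingers didn't slip over the facets. Now I'll lift straight up with a guard.

Run:
```python
from h import *
from cell import robot, planner, monitor, imaging
P=lambda z:np.array([.5792,.287,z])
def show(t):
    st=monitor.state(); print(t,st["time_s"],st["eef_pos"],st["force"],st["wrist_torque"],st["width"])
g=robot.move_straight(P(.125),vel=.02,guard=16); show(g)
if not g:
    # cap rim is ~2 mm below TCP; neck top 0.138 -> rim target 0.198
    g=robot.move_straight(P(.200),vel=.06,guard=12); show(g)
robot.hold(.5); show("hold")
for n in ("side","top"):
    s=imaging.snapshot(n); im=s["img"][:,:,::-1].copy(); np.savez(f"pics/{n}8.npz",**s)
    c=im[220:400,170:350] if n=="side" else im[170:300,70:200]
    cv2.imwrite(f"pics/{n}8.png",cv2.resize(c,(560,560),interpolation=cv2.INTER_CUBIC))
    cv2.imwrite(f"pics/{n}8full.png",im)
```

```text
False 25.4417 [0.5791 0.2869 0.1248] [ 0.1265 -0.4121 -0.6036] [0.0397 0.01   0.0546] 0.047621983560743285
False 26.8417 [0.5789 0.2869 0.1995] [-0.2988  0.485  -0.3224] [ 0.038  -0.0325 -0.0452] 0.04728636774828281
hold 27.3417 [0.5792 0.287  0.2   ] [-0.7529  0.297  -0.7509] [ 0.0233 -0.0133  0.0067] 0.047500527889901153
```

View pics/side8.png

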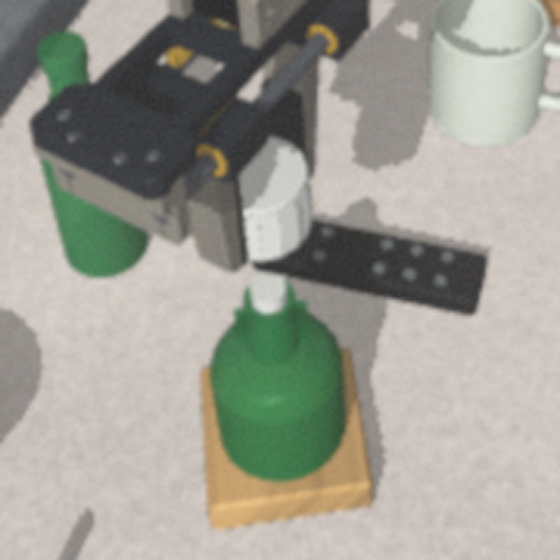

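View pics/side8full.png

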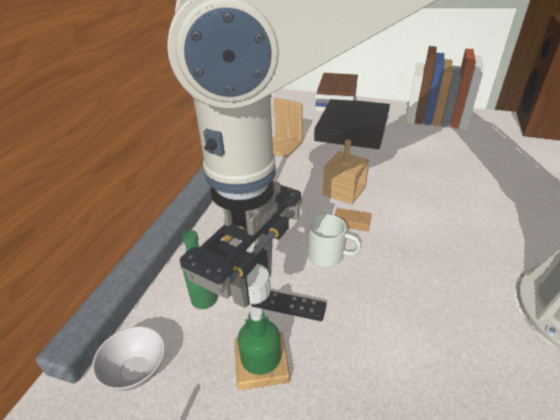

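View pics/top8full.png

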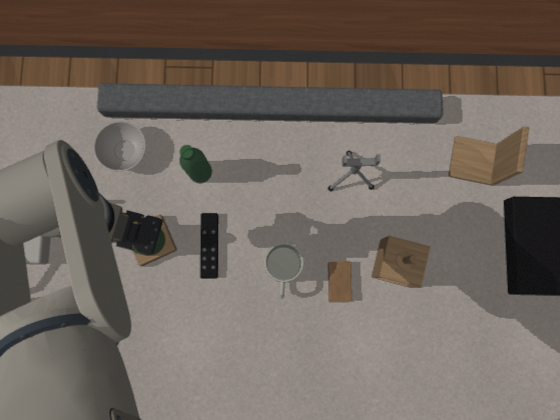

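The cap is off the neck and in the fingers. The mug, the brush and the bystanders look unmoved. I'll check the cap's level and height with an overlay.

Run:
```python
from h import *
s=np.load("pics/side8.npz"); im=s["img"][:,:,::-1][255:345,205:305].copy(); k=6
im=cv2.resize(im,None,fx=k,fy=k,interpolation=cv2.INTER_CUBIC)
a=np.linspace(0,2*np.pi,60)
for z,r in ((.198,.024),(.232,.024),(.138,.0135)):
    pts=np.array([(proj(s,(.5792+r*np.cos(t),.287+r*np.sin(t),z))-[205,255]+.5)*k for t in a])
    cv2.polylines(im,[pts.astype(np.int32)],True,(0,0,255),1)
cv2.imwrite("pics/s9.png",im)
```

```text
(no output)
```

View pics/s9.png

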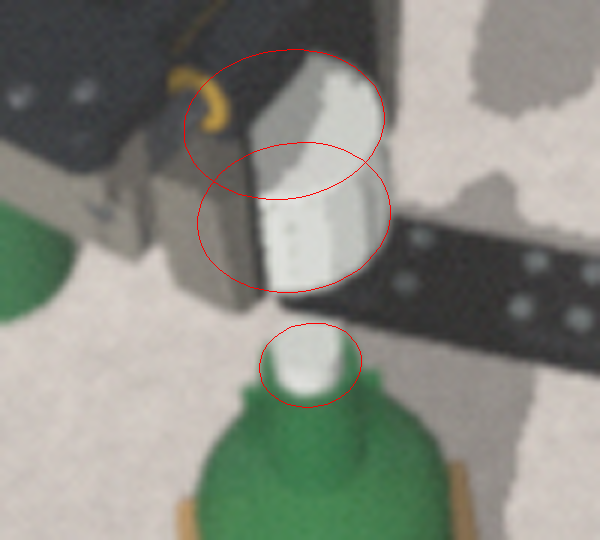

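The overlay matches: the cap's lower rim at z of about 0.198 m and its top ellipse both fit, so it is level and about 6 cm above the neck. Handing in.

Run:
```python
from cell import robot, monitor
st=monitor.state(); print(st["time_s"],st["eef_pos"],st["width"],abs(st["dq"]).max())
robot.finish_job()
```

```text
27.4417 [0.57920327 0.2870033  0.19999375] 0.0474111897224889 0.0023069186944074133
the job is handed in; nothing more can be done
```

I completed both parts and handed the job in at 27.4 s of the 72 s allowed; no verdict was reported.

- **Brush:** I took it from the stand and dipped it to about 4–5 cm below the mug's rim. I then hung it back in the hole and let go. The pictures show it upright, with its collar flat on the plate.
- **Cap:** I gripped it at 60 N and pressed it down about 5 mm, with 8–10 N measured. I turned it 73° counterclockwise without slip and lifted it off without resistance. It is held level, with its lower rim about 6 cm above the neck; the model overlay in the side view agrees.
- **Other things:** The mug and the bystanders look unmoved in the last top and side pictures, judged by eye.
- **Disagreements:** My rough side-view readings differed from the top view by up to about 1 cm on the brush's collar. I used the top-view values, and the wrist-camera checks and the grasps confirmed them. No check failed.

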